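# Check the caps and rack the cleaning bottles

### The arm

A 6-joint arm with a two-finger parallel gripper is mounted at the origin on the work surface. World frame = base frame: x ahead of the robot, y to its left, z up, the work surface at z = 0. Lengths are in mm, angles in rad, forces in N, time in s.
With the tool pointing down it reaches from about 325 to 900 mm from the base axis. Payload 6.1 kg.
Tool frame: the origin (TCP) lies midway between the tips of the shut fingers; the grasp point (between the pads) lies 19 mm behind it; z points along the fingers, y is the line along which they close (so a half turn about z gives the same grasp; the last joint's range is limited). The gripper opens to 87 mm and grips with 3 to 60 N. Pads are 19 mm wide; open, the fingers measure 117 mm over their backs; the gripper's body (75 mm by 190 mm) begins 51 mm behind the grasp point.
Start: joints at [-1.435, 0.22, 1.526, -0, 1.395, -0.126], TCP at [161.755, -603.698, 222.538] pointing down, gripper open.
Joint ranges: [-2.98, 2.98], [-0.91, 2.08], [0.09, 2.57], [-1.24, 4.39], [0.2, 2.65], [-2.68, 2.68]. Speed limits (rad/s): [2.57, 2.57, 3.01, 3.14, 3.14, 3.14].

### API

Orientations are given as a unit quaternion [x, y, z, w].
In Python, from station import env gives the robot as it stands.
- The arm moves only by the shell command python3 -m creep 'ROWS' [FORCE]. ROWS is JSON, a list that holds one entry, the list of rows, each a list of 7 numbers: the shift along the tool's x, y, z in mm, then the turn, a rotation vector about the tool's x, y, z in rad, then the opening, from 0 (shut) to 1 (fully open). A call has exactly 8 rows; each row is the pose to reach, as a shift and turn from the pose commanded when the call began, along the tool's axes at that moment; what a row does not reach only later rows make up. A row lasts 1/10 s, in which the tool goes at most 50 mm and 8.59 degrees, less where a joint would pass 70% of its speed; a pose out of reach is approached as far as the arm can. A call with a gripper value outside its range is refused whole. The fingers move at their own pace and stop on an object; FORCE is the grip in N (left out, the last holds). Time passes only in rows, so rows that repeat a pose let the fingers close, or fill a call up. It gives the time, the measured TCP pose, the force, the opening and the grip force at its end, in the units of the state.
- env.read_state(): the state, without advancing time (a new reading comes with each control period).
- env.capture(name): name is "scene" or "side" or "wrist"; returns a dict with "pixels" (420x560x3 uint8, blue, green, red), "vertical_fov" (degrees; the focal length in pixels is half the picture's height over the tangent of half this angle, whatever the lens; pixels are square), "cx", "cy" (the principal point, pixels), "xyz" and "rotation" of the camera in the world. Camera axes: x right, y up, looking along -z (the intrinsics and any distortion apply to the point x, -y, -z); pixel columns grow to the right and rows downward; lengths in mm; the calibration is good to about 2 mm. A picture is of the moment at which its call begins. There is no depth.
- env.hand_in(): hands the job in; it is judged then, once.
The state is a dict: "time": time; "q": joint angles; "qd": joint speeds; "joint_efforts": joint torques, N m; "tcp_pos": TCP position; "ee_rot": TCP orientation; "ft_force": force on the tool from outside, world axes, zero at the start; "torque": the same for the moment, N m; "finger_gap": finger opening in mm; "finger_force": force on a finger pad.
Only numpy, scipy, OpenCV 4.12 (cv2) and the standard library are available. Lean on these libraries where they do the work, as an engineer would, in place of code of your own. Each camera call takes 0.05 s, during which the arm holds its last target. There are 200 camera calls.

### The job

Put the watch-cleaning bottles away in their rack: slide the rack's keeper bar fully open, tug each bottle's screw cap to find the loose ones and tighten those, and slide every bottle upright and fully home into a lane of its own; no bottle may go into the rack with a loose cap. Then slide the keeper bar fully shut behind them. Leave the other things on the bench where they are.

Things in the scene. Friction and masses are not known exactly. Their poses are not given: they have to be found in the camera images.
- bottle0: Amber bottle, paper label, black screw cap; 3 or 4 present, alike. Origin: underside centre, z up. Body 56 mm diameter to 60 mm high, shoulder to 70, neck 26 mm diameter, cap 40 mm diameter from 96 to 128 mm high. 0.5 to 0.8 kg; carry it by the cap, loose or tight. A bottle that falls or leans may shake its cap loose; held lightly by the cap it swings upright. More: cap0.
- cap0 (a point): Centre of bottle0's cap, 112 mm above the bottle's underside when down. A tight cap tugged upward takes the bottle along at once. A loose cap sits just as low, but lifts 1.3 to 3.1 mm freely (0.05 kg felt) before the bottle follows. Tightening: clockwise from above, 0.55 to 1.25 rad to a hard stop, up to 0.045 N m, with a click half way; the hand need not move down.
- thread0 (a point): Hidden point on the axis of bottle0, on the threaded insert in its cap: 80 mm above the bottle's underside when the cap is tight, 2.5 mm higher per rad of unscrewing (83 mm at most). Readings are too noisy to trust singly: tug instead. Past the stop a bottle standing on the bench just turns along with its cap, from 0.05 to 0.12 N m.
- bottle1: Amber bottle, paper label, black screw cap; 3 or 4 present, alike. Origin: underside centre, z up. Body 56 mm diameter to 60 mm high, shoulder to 70, neck 26 mm diameter, cap 40 mm diameter from 96 to 128 mm high. 0.5 to 0.8 kg; carry it by the cap, loose or tight. A bottle that falls or leans may shake its cap loose; held lightly by the cap it swings upright. More: cap1.
- cap1 (a point): Centre of bottle1's cap, 112 mm above the bottle's underside when down. A tight cap tugged upward takes the bottle along at once. A loose cap sits just as low, but lifts 1.3 to 3.1 mm freely (0.05 kg felt) before the bottle follows. Tightening: clockwise from above, 0.55 to 1.25 rad to a hard stop, up to 0.045 N m, with a click half way; the hand need not move down.
- thread1 (a point): Hidden point on the axis of bottle1, on the threaded insert in its cap: 80 mm above the bottle's underside when the cap is tight, 2.5 mm higher per rad of unscrewing (83 mm at most). Readings are too noisy to trust singly: tug instead. Past the stop a bottle standing on the bench just turns along with its cap, from 0.05 to 0.12 N m.
- bottle2: Amber bottle, paper label, black screw cap; 3 or 4 present, alike. Origin: underside centre, z up. Body 56 mm diameter to 60 mm high, shoulder to 70, neck 26 mm diameter, cap 40 mm diameter from 96 to 128 mm high. 0.5 to 0.8 kg; carry it by the cap, loose or tight. A bottle that falls or leans may shake its cap loose; held lightly by the cap it swings upright. More: cap2.
- cap2 (a point): Centre of bottle2's cap, 112 mm above the bottle's underside when down. A tight cap tugged upward takes the bottle along at once. A loose cap sits just as low, but lifts 1.3 to 3.1 mm freely (0.05 kg felt) before the bottle follows. Tightening: clockwise from above, 0.55 to 1.25 rad to a hard stop, up to 0.045 N m, with a click half way; the hand need not move down.
- thread2 (a point): Hidden point on the axis of bottle2, on the threaded insert in its cap: 80 mm above the bottle's underside when the cap is tight, 2.5 mm higher per rad of unscrewing (83 mm at most). Readings are too noisy to trust singly: tug instead. Past the stop a bottle standing on the bench just turns along with its cap, from 0.05 to 0.12 N m.
- bottle3: Amber bottle, paper label, black screw cap; 3 or 4 present, alike. Origin: underside centre, z up. Body 56 mm diameter to 60 mm high, shoulder to 70, neck 26 mm diameter, cap 40 mm diameter from 96 to 128 mm high. 0.5 to 0.8 kg; carry it by the cap, loose or tight. A bottle that falls or leans may shake its cap loose; held lightly by the cap it swings upright. More: cap3.
- cap3 (a point): Centre of bottle3's cap, 112 mm above the bottle's underside when down. A tight cap tugged upward takes the bottle along at once. A loose cap sits just as low, but lifts 1.3 to 3.1 mm freely (0.05 kg felt) before the bottle follows. Tightening: clockwise from above, 0.55 to 1.25 rad to a hard stop, up to 0.045 N m, with a click half way; the hand need not move down.
- thread3 (a point): Hidden point on the axis of bottle3, on the threaded insert in its cap: 80 mm above the bottle's underside when the cap is tight, 2.5 mm higher per rad of unscrewing (83 mm at most). Readings are too noisy to trust singly: tug instead. Past the stop a bottle standing on the bench just turns along with its cap, from 0.05 to 0.12 N m.
- rack: Fixed bottle rack, open to the robot (its -x). Origin: centre of the four lanes, bench level. Wooden floor 8 mm high, x -35 to 75, y -175 to 175 mm; side and back walls. Above it an aluminium plate, underside 88, top 94 mm above the bench, x -55 to 75 mm, with four slots 36 mm wide, open to -x, ending at x = 18 mm, centred at y = -120, -40, 40, 120 mm.
- lane0 (a point): Home of a bottle's underside centre in the lane at rack y = -120 mm: rack x = 0, on its floor, 8 mm above the bench. The bottle is slid in from the front, underside 9 to 16 mm above the bench: shoulder under the plate, neck in the slot, cap above the plate. The neck meets the slot's end at x = 5 mm. Any bottle, any lane, one each.
- lane1 (a point): Home of a bottle's underside centre in the lane at rack y = -40 mm: rack x = 0, on its floor, 8 mm above the bench. The bottle is slid in from the front, underside 9 to 16 mm above the bench: shoulder under the plate, neck in the slot, cap above the plate. The neck meets the slot's end at x = 5 mm. Any bottle, any lane, one each.
- lane2 (a point): Home of a bottle's underside centre in the lane at rack y = 40 mm: rack x = 0, on its floor, 8 mm above the bench. The bottle is slid in from the front, underside 9 to 16 mm above the bench: shoulder under the plate, neck in the slot, cap above the plate. The neck meets the slot's end at x = 5 mm. Any bottle, any lane, one each.
- lane3 (a point): Home of a bottle's underside centre in the lane at rack y = 120 mm: rack x = 0, on its floor, 8 mm above the bench. The bottle is slid in from the front, underside 9 to 16 mm above the bench: shoulder under the plate, neck in the slot, cap above the plate. The neck meets the slot's end at x = 5 mm. Any bottle, any lane, one each.
- keeper (a joint): Steel keeper bar along the rack's front, m: 0 shut, 0.040 open (slid to the rack's +y). Strip 7 mm high, rack x -64 to -36 mm, with four upright pins 8 mm thick, 46 mm high, at x = -50 mm: shut, one stands mid-lane in each lane (bottle axes must be behind x = -18 mm); open, 40 mm further to +y, between lanes. Slides with about 1.5 N, stays where left.
- keeper_grip (a point): Middle of the black grip of the keeper bar: upright round post 16 mm diameter, 91 to 125 mm above the bench (a 12 mm rod below), this point at 108 mm; it stands on the bar's +y end, outside the rack (rack x = -50 mm, y = 195 mm shut, 235 mm open).
- loupe: Black watchmaker's eye loupe, 32 mm diameter, 30 mm high; loose, not part of the job; origin at the centre of its underside.
- tin: Round steel parts tin, 33 mm diameter, 20 mm high; loose, not part of the job; origin at the centre of its underside.
- movement: Watch movement on a round grey holder, 32 mm diameter, 17 mm high; loose, not part of the job; origin at the centre of its underside.
- watchcase: Steel watch head, 42 mm diameter, 11 mm high; loose, not part of the job; origin at the centre of its underside.
- tweezers: Steel tweezers lying down, 110 mm long, 5 mm high; loose, not part of the job; origin at the centre of its underside.
Mind the look-alikes: they are no part of the job. Leave any blue or pink look-alike of the bottle2 alone.

How it is judged:
By the outcome, as a careful person would: the job done as asked, in the order asked, and still so for the second after the job is handed in, with the robot touching nothing.
Of bottle0, bottle1, bottle2, bottle3 only 3 to 4 are there at a start; the rules pass over those that are not, and their reading is None.
At some moment in a run one of bottle0, bottle1, bottle2, bottle3 may be knocked a few centimetres aside while the robot is not near it.
Once in a run the grip may slacken for a moment while it holds something.
It also fails if it takes over 210 s, if anything falls off the work surface, if the arm or the gripper's body presses on something with over 40 N, if the wrist force passes 120 N, or if a joint passes its speed limit or range.

## Working session

There is one attempt and no reset: what is moved stays moved. The work goes in short steps, Python scripts to look and compute and a shell command to move; the robot and the scene stay as the last step left them, time stands still between calls to the robot, and variables do not carry over. Pictures are saved under pics/ and viewed, at most 14 in all, crops included, and the job is handed in when it is done.

```bash
ls; mkdir -p pics
cat > h.py <<'E'
import numpy as np,cv2
from station import env
def cap(n,save=None):
    c=env.capture(n)
    if save: cv2.imwrite('pics/'+save+'.png',c['pixels'])
    return c
def f(c): return 210/np.tan(np.radians(c['vertical_fov'])/2)
def R(c):
    r=np.array(c['rotation'],float)
    if r.size==9: return r.reshape(3,3)
    from scipy.spatial.transform import Rotation
    return Rotation.from_quat(r).as_matrix()
def ray(c,u,v):
    d=np.array([(u-c['cx'])/f(c),-(v-c['cy'])/f(c),-1]);return R(c)@d
def onz(c,u,v,z):
    d=ray(c,u,v);o=np.array(c['xyz'],float);return (o+d*(z-o[2])/d[2]).round(1)
def proj(c,p):
    q=R(c).T@(np.array(p,float)-np.array(c['xyz']));return np.array([c['cx']+f(c)*q[0]/-q[2],c['cy']-f(c)*q[1]/-q[2]]).round(1)
E
python3 - <<'E'
from h import *
for n in('scene','side','wrist'):
    c=cap(n,n+'0');print(n,{k:v for k,v in c.items() if k!='pixels'})
s=env.read_state();print(s)
E
```

```text
pics
scene {'vertical_fov': 43.91978501537335, 'cx': 278.36866128570097, 'cy': 214.81882103762493, 'xyz': array([ 944.94130194, -815.38768411,  948.70432904]), 'rotation': array([0.36733061, 0.1143559 , 0.249585  , 0.88864969])}
side {'vertical_fov': 54.534147856811906, 'cx': 271.74774197705875, 'cy': 210.66889848404458, 'xyz': array([ 218.01543406, -763.71746815,  722.91328983]), 'rotation': array([ 0.40469751, -0.06482398, -0.15572531,  0.89875881])}
wrist {'vertical_fov': 70.54457828440735, 'cx': 281.1120347704541, 'cy': 206.0192132570452, 'xyz': array([ 224.31129019, -586.41730919,  383.63026386]), 'rotation': array([-0.09464403,  0.0740011 , -0.60422969,  0.78770097])}
{'time': 0.15, 'q': array([-1.43506797e+00,  2.21075811e-01,  1.52735602e+00,  2.58364013e-05,
        1.39470585e+00, -1.26083258e-01]), 'qd': array([ 0.00072957, -0.00163995, -0.00314173, -0.00069049,  0.00106116,
       -0.00194243]), 'joint_efforts': array([ 4.87918605e-04, -4.95188856e+01, -3.87882614e+01,  6.98422431e-02,
        5.30718989e-02, -7.34959008e-05]), 'tcp_pos': array([ 161.71807304, -603.21361458,  221.66537513]), 'ee_rot': array([ 9.91444064e-01,  1.30529960e-01,  8.99107107e-06, -7.72564769e-04]), 'ft_force': array([-0.30814839,  0.66704622, -0.15394074]), 'torque': array([ 0.04216979, -0.00299843,  0.01692585]), 'finger_force': 0.0, 'finger_gap': 86.68855630746813}
```

View pics/scene0.png

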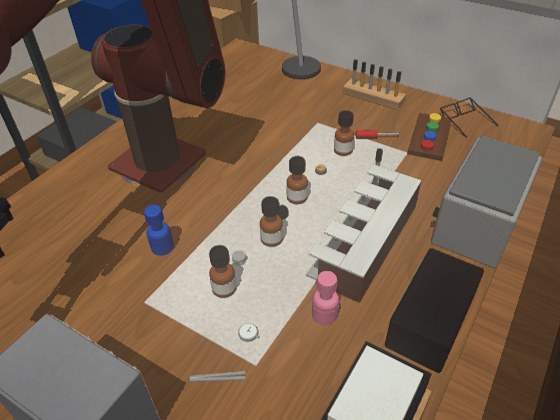

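View pics/side0.png

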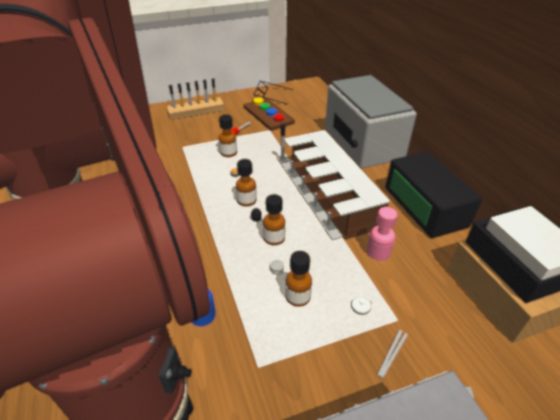

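Run:
```python
from h import *
S=dict(scene=[(218,257),(270,207),(297,166),(345,120),(379,155)],side=[(300,262),(274,205),(245,167),(226,122),(283,130)])
o={}
for n in S:
    c=cap(n);g=c['pixels'].max(2);m=(g<62).astype(np.uint8)
    k,l,st,ce=cv2.connectedComponentsWithStats(m)
    for i,(u,v) in enumerate(S[n]):
        w=l[v-4:v+5,u-4:u+5];w=w[w>0]
        if len(w)==0: print(n,i,'none',g[v,u]);continue
        b=np.bincount(w).argmax();z=108 if i==4 else 112
        o[n,i]=(c,ce[b]);print(n,i,st[b],ce[b].round(1),onz(c,*ce[b],z))
    if n=='scene': im=c['pixels']; cv2.imwrite('pics/rack.png',cv2.resize(im[130:310,290:450],None,fx=3.3,fy=3.3,interpolation=cv2.INTER_CUBIC))
```

```text
scene 0 none 70
scene 1 none 68
scene 2 none 67
scene 3 [339 111  14  16 172] [345.2 118.8] [445. 311. 112.]
scene 4 [376 156   2   5   6] [376.2 158.3] [590.2 198.3 108. ]
side 0 [291 252  18  22 331] [299.5 262.8] [ 441.2 -277.8  112. ]
side 1 [267 196  14  18 224] [273.6 204.3] [452.4 -93.7 112. ]
side 2 [238 160  13  16 175] [244.1 167.6] [429.9  68.3 112. ]
side 3 [220 116  12  13 132] [225.5 121.8] [444.3 312.9 112. ]
side 4 [280 125   5  10  28] [282.4 128.6] [592.7 223.1 108. ]
```

View pics/rack.png

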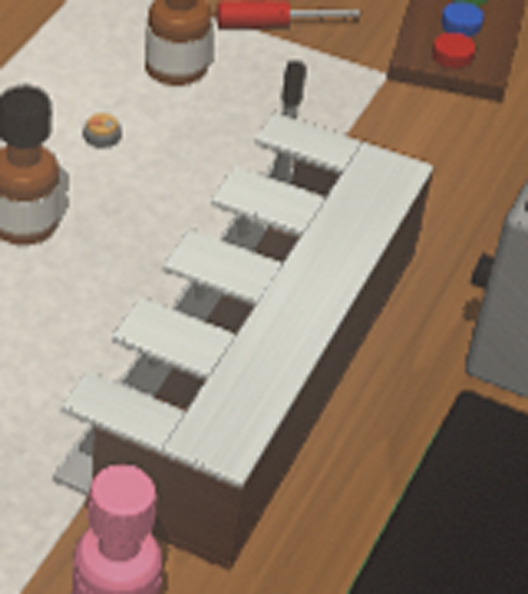

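Run:
```python
from h import *
c=cap('scene')
for p in [(258,138),(65,405),(432,165),(243,483),(360,145),(165,445), (272,115),(85,375),
 (293,160),(342,165),(320,198),(232,175),(323,200),(280,262),(240,335),(283,265),(205,375)]:
    print(p,onz(c,290+p[0]/3.3,130+p[1]/3.3,94))
c=cap('side');im=c['pixels'];cv2.imwrite('pics/rack2.png',cv2.resize(im[110:260,260:400],None,fx=4,fy=4,interpolation=cv2.INTER_CUBIC))
```

```text
(258, 138) [589.5 155.2  94. ]
(65, 405) [ 595.6 -156.5   94. ]
(432, 165) [714.8 192.6  94. ]
(243, 483) [ 723.4 -155.7   94. ]
(360, 145) [659.6 186.9  94. ]
(165, 445) [ 667.3 -153.2   94. ]
(272, 115) [587.1 185.9  94. ]
(85, 375) [ 594.  -126.6   94. ]
(293, 160) [623.  145.1  94. ]
(342, 165) [657.  158.4  94. ]
(320, 198) [657.6 115.8  94. ]
(232, 175) [590.9 106.2  94. ]
(323, 200) [660.4 114.9  94. ]
(280, 262) [660.5  38.8  94. ]
(240, 335) [666.8 -40.5  94. ]
(283, 265) [663.6  37.   94. ]
(205, 375) [662.6 -85.7  94. ]
```

View pics/rack2.png

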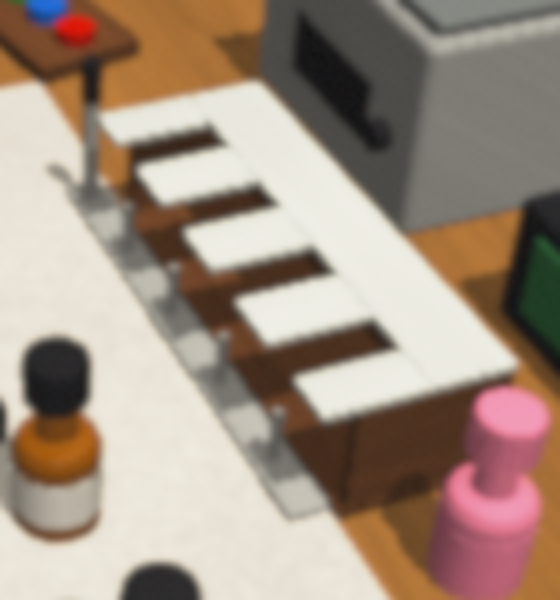

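Look-alikes: the amber bottles have caps at scene pixels (218,257), (270,207), (297,166) and (345,120). The blue bottle at (155,215) and the pink one at (327,283) are not part of the job. In the close crop, the keeper grip stands at scene pixel (379,155). First I'll move over the grip, turning the tool into the rack's axes.

```bash
python3 -m creep '[[[20,-20,-5,0,0,0,1],[54,-54,-10,0,0,0,1],[88,-88,-15,0,0,0,1],[122,-122,-20,0,0,0,1],[156,-156,-20,0,0,0,1],[190,-190,-20,0,0,0,1],[224,-224,-20,0,0,0,1],[258,-258,-20,0,0,0,1]]]' 10
python3 -m creep '[[[34,-34,0,0,0,0,1],[68,-68,0,0,0,0,1],[102,-102,0,0,0,0,1],[136,-136,0,0,0,0,1],[170,-170,0,0,0,0,1],[204,-204,0,0,0,0,1],[238,-238,0,0,0,0,1],[272,-272,0,0,0,0,1]]]'
python3 -m creep '[[[34,-34,0,0,0,-0.14,1],[68,-68,0,0,0,-0.28,1],[78,-76,0,0,0,-0.42,1],[78,-76,0,0,0,-0.56,1],[78,-76,0,0,0,-0.7,1],[78,-76,0,0,0,-0.84,1],[78,-76,0,0,0,-0.98,1],[78,-76,0,0,0,-1.12,1]]]'
python3 -m creep '[[[0,0,0,0,0,-0.1,1],[0,0,0,0,0,-0.212,1],[0,0,0,0,0,-0.212,1],[0,0,0,0,0,-0.212,1],[0,0,0,0,0,-0.212,1],[0,0,0,0,0,-0.212,1],[0,0,0,0,0,-0.212,1],[0,0,0,0,0,-0.212,1]]]'
python3 - <<'E'
from h import *
c=cap('wrist','w1');print(c['xyz'],R(c).round(2));s=env.read_state();print(s['tcp_pos'],s['ee_rot'])
for x in [(592,223,108),(592,209,108),(594,-126,94),(587,186,94)]: print(x,proj(c,x))
E
```

```text
time: 1.15
tcp_pos: [344.8, -286.0, 242.8]
ee_rot: [0.991, 0.13, 0.0, 0.0]
ft_force: [0.5, 0.7, 1.0]
finger_gap: 86.9
finger_force: 0.0
time: 1.95
tcp_pos: [537.3, 47.5, 242.8]
ee_rot: [0.991, 0.131, 0.0, 0.0]
ft_force: [0.2, -1.0, 0.8]
finger_gap: 86.6
finger_force: 0.0
time: 2.75
tcp_pos: [592.1, 139.1, 242.5]
ee_rot: [0.769, 0.64, -0.0, -0.0]
ft_force: [1.2, -0.6, -0.5]
finger_gap: 86.8
finger_force: 0.0
time: 3.55
tcp_pos: [592.2, 139.0, 242.5]
ee_rot: [0.699, 0.715, -0.0, -0.0]
ft_force: [-0.8, -0.3, 0.2]
finger_gap: 86.9
finger_force: 0.0
[590.49431089 204.21580371 404.62108014] [[ 1.   -0.02 -0.01]
 [ 0.02  0.97  0.24]
 [ 0.   -0.24  0.97]]
[592.1933608  139.02061306 242.51644684] [ 6.99051375e-01  7.15071448e-01  3.70692829e-06 -1.12452199e-05]
(592, 223, 108) [282.9 112.7]
(592, 209, 108) [282.5 127.9]
(594, -126, 94) [277.8 398.3]
(587, 186, 94) [277.1 151.1]
```

View pics/w1.png

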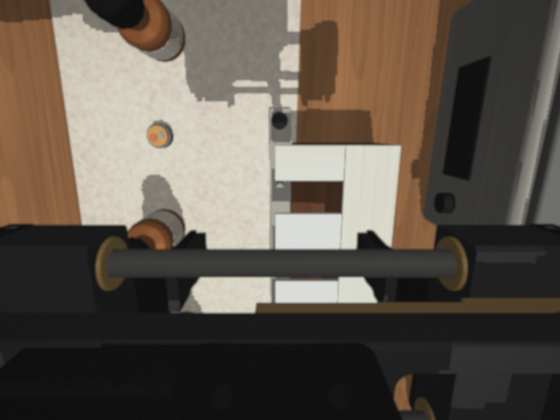

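The wrist view shows the grip top at (279,119), the plate's +y front corner at (275,146), and the first slot between rows 181 and 212.

Run:
```python
from h import *
c=cap('wrist')
print('grip',onz(c,279.5,120,122))
for p in [(275,146.5),(275,181.5),(275,213),(275,280),(400,146),(344,182),(343,213)]: print(p,onz(c,*p,94))
```

```text
grip [589.  215.7 122. ]
(275, 146.5) [584.8 190.6  94. ]
(275, 181.5) [585.4 154.3  94. ]
(275, 213) [586.  119.8  94. ]
(275, 280) [587.5  40.2  94. ]
(400, 146) [713.1 194.   94. ]
(344, 182) [658.3 155.4  94. ]
(343, 213) [659.7 121.5  94. ]
```

```bash
python3 -m creep '[[[40,-0.5,20,0,0,0,1],[75,-1,50,0,0,0,1],[75,-1,90,0,0,0,1],[75,-1,120,0,0,0,1],[75,-1,140,0,0,0,1],[75,-1,145,0,0,0,1],[75,-1,145,0,0,0,1],[75,-1,145,0,0,0,1]]]' 12
python3 -m creep '[[[0,0,0,0,0,0,0],[0,0,0,0,0,0,0],[0,0,0,0,0,0,0],[0,0,0,0,0,0,0],[0,0,0,0,0,0,0],[0,0,0,0,0,0,0],[0,0,0,0,0,0,0],[0,0,0,0,0,0,0]]]' 12
python3 -m creep '[[[5,0,0,0,0,0,0],[11,0,0,0,0,0,0],[17,0,0,0,0,0,0],[23,0,0,0,0,0,0],[28,0,0,0,0,0,0],[32,0,0,0,0,0,0],[34,0,0,0,0,0,0],[34,0,0,0,0,0,0]]]'
python3 - <<'E'
from h import *
cap('side','s2')
E
```

```text
time: 4.45
tcp_pos: [590.6, 214.2, 99.2]
ee_rot: [0.699, 0.715, 0.001, 0.001]
ft_force: [-0.2, 0.7, 0.1]
finger_gap: 87.0
finger_force: 0.0
time: 5.25
tcp_pos: [589.4, 214.0, 97.5]
ee_rot: [0.699, 0.715, -0.0, -0.0]
ft_force: [-0.1, 0.4, 0.8]
finger_gap: 31.3
finger_force: 0.0
time: 6.05
tcp_pos: [587.8, 249.0, 97.5]
ee_rot: [0.699, 0.715, -0.0, -0.001]
ft_force: [-5.4, -0.1, 4.1]
finger_gap: 15.6
finger_force: 12.0
```

```bash
python3 -m creep '[[[2,0,0,0,0,0,0],[4,0,0,0,0,0,0],[6,0,0,0,0,0,0],[6,0,0,0,0,0,0],[6,0,0,0,0,0,0],[6,0,0,0,0,0,0],[6,0,0,0,0,0,0],[6,0,0,0,0,0,0]]]'
python3 - <<'E'
from h import *
print(env.read_state()['ft_force'])
cap('side','s3')
a=cv2.imread('pics/s3.png')[100:260,250:410];cv2.imwrite('pics/s3c.png',cv2.resize(a,None,fx=3.5,fy=3.5,interpolation=cv2.INTER_CUBIC))
E
```

```text
time: 6.9
tcp_pos: [587.7, 254.7, 97.4]
ee_rot: [0.699, 0.715, -0.0, -0.001]
ft_force: [-4.9, -0.5, 2.9]
finger_gap: 15.5
finger_force: 12.0
[-4.88804616 -0.46827716  2.94062068]
```

View pics/s3c.png

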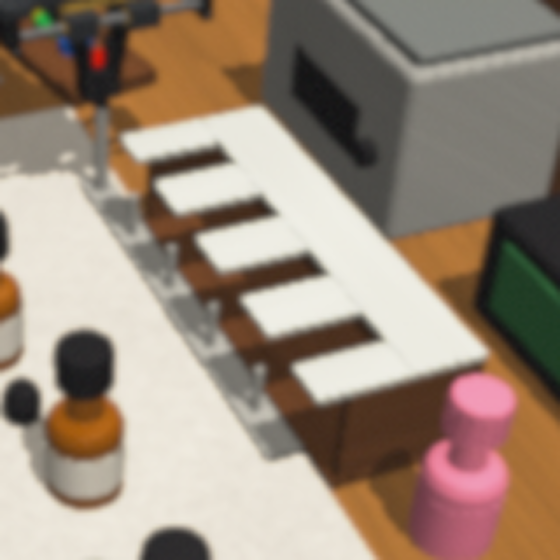

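The pins have moved left, towards the tongues between lanes. I'll keep pushing until I feel the stop.

```bash
python3 -m creep '[[[1,-0.5,0,0,0,0,0],[2,-1,0,0,0,0,0],[3,-1,0,0,0,0,0],[4,-1,0,0,0,0,0],[4,-1,0,0,0,0,0],[4,-1,0,0,0,0,0],[4,-1,0,0,0,0,0],[4,-1,0,0,0,0,0]]]'
python3 - <<'E'
from h import *
print(env.read_state()['ft_force'])
for n,g in(('side',(104,60)),('scene',None)):
    cap(n,n+'4')
a=cv2.imread('pics/scene4.png')[130:310,290:450];cv2.imwrite('pics/s4c.png',cv2.resize(a,None,fx=3.3,fy=3.3,interpolation=cv2.INTER_CUBIC))
E
```

```text
time: 7.75
tcp_pos: [587.6, 258.2, 97.5]
ee_rot: [0.699, 0.715, 0.0, -0.0]
ft_force: [-0.6, -0.1, -1.0]
finger_gap: 15.8
finger_force: 12.0
[-0.64316357 -0.0545335  -0.99238983]
```

View pics/s4c.png

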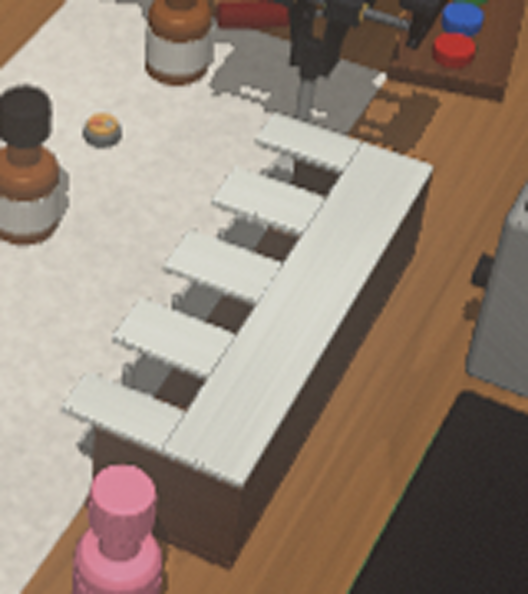

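```bash
python3 -m creep '[[[1,0,0,0,0,0,0],[2,0,0,0,0,0,0],[3,0,0,0,0,0,0],[3,0,0,0,0,0,0],[3,0,0,0,0,0,0],[3,0,0,0,0,0,0],[3,0,0,0,0,0,0],[3,0,0,0,0,0,0]]]'
python3 -m creep '[[[1,0,0,0,0,0,0],[2,0,0,0,0,0,0],[3,0,0,0,0,0,0],[3,0,0,0,0,0,0],[3,0,0,0,0,0,0],[3,0,0,0,0,0,0],[3,0,0,0,0,0,0],[3,0,0,0,0,0,0]]]'
```

```text
time: 8.65
tcp_pos: [587.5, 260.9, 97.6]
ee_rot: [0.699, 0.715, 0.0, 0.0]
ft_force: [0.5, -1.9, 0.1]
finger_gap: 15.4
finger_force: 12.0
time: 9.45
tcp_pos: [587.6, 261.1, 97.5]
ee_rot: [0.699, 0.715, -0.002, 0.001]
ft_force: [0.0, -10.3, 1.9]
finger_gap: 15.6
finger_force: 12.0
```

The keeper is at its hard stop, fully open. Next is the far bottle at about (444.5, 311.5).

```bash
python3 -m creep '[[[0,0,0,0,0,0,1],[0,0,0,0,0,0,1],[0,0,0,0,0,0,1],[0,0,0,0,0,0,1],[0,0,-30,0,0,0,1],[0,0,-70,0,0,0,1],[0,0,-95,0,0,0,1],[10,-25,-95,0,0,0,1]]]'
python3 -m creep '[[[18,-50,0,0,0,0,1],[35,-95,0,0,0,0,1],[43.5,-117,0,0,0,0,1],[43.5,-117,0,0,0,0,1],[43.5,-117,0,0,0,0,1],[43.5,-117,0,0,0,0,1],[43.5,-117,0,0,0,0,1],[43.5,-117,0,0,0,0,1]]]'
python3 - <<'E'
from h import *
S=dict(scene=[(218,257),(270,207),(297,166),(345,120)],side=[(300,262),(274,205),(245,167),(226,122)])
for n in S:
    c=cap(n,n+'5');g=c['pixels'].max(2);m=(g<(62 if n=='side' else 75)).astype(np.uint8)
    k,l,st,ce=cv2.connectedComponentsWithStats(m)
    for i,(u,v) in enumerate(S[n]):
        w=l[v-4:v+5,u-4:u+5];w=w[w>0]
        if len(w)==0: print(n,i,'none');continue
        b=np.bincount(w).argmax();print(n,i,st[b],onz(c,*ce[b],112))
print(env.read_state()['ft_force'])
E
```

```text
time: 10.25
tcp_pos: [566.7, 273.7, 198.5]
ee_rot: [0.7, 0.715, 0.005, 0.003]
ft_force: [0.5, 0.4, 0.2]
finger_gap: 71.4
finger_force: 0.0
time: 11.05
tcp_pos: [444.9, 313.7, 192.4]
ee_rot: [0.699, 0.715, -0.0, -0.0]
ft_force: [-0.1, 0.5, 0.5]
finger_gap: 87.0
finger_force: 0.0
scene 0 [209 246  20  22 349] [ 443. -278.  112.]
scene 1 [262 197  26  22 389] [463.1 -94.  112. ]
scene 2 [289 157  16  18 241] [431.8  67.  112. ]
scene 3 [338 110  16  17 229] [444.1 313.8 112. ]
side 0 [291 252  18  22 331] [ 441.2 -277.8  112. ]
side 1 [267 196  14  18 224] [452.4 -93.7 112. ]
side 2 [238 160  13  16 175] [429.9  68.3 112. ]
side 3 [219 116  14  13 142] [443.9 311.8 112. ]
[ 0.66567478 -0.89640767  0.68063619]
```

```bash
python3 -m creep '[[[0,-0.5,30,0,0,0,1],[0,-0.5,65,0,0,0,1],[0,-0.5,88,0,0,0,1],[0,-0.5,94.5,0,0,0,1],[0,-0.5,94.5,0,0,0,0.8],[0,-0.5,94.5,0,0,0,0],[0,-0.5,94.5,0,0,0,0],[0,-0.5,94.5,0,0,0,0]]]' 25
python3 -m creep '[[[0,0,0,0,0,0,0],[0,0,0,0,0,0,0],[0,0,0,0,0,0,0],[0,0,0,0,0,0,0],[0,0,0,0,0,0,0],[0,0,0,0,0,0,0],[0,0,0,0,0,0,0],[0,0,0,0,0,0,0]]]'
python3 -m creep '[[[0,0,-0.5,0,0,0,0],[0,0,-1,0,0,0,0],[0,0,-1,0,0,0,0],[0,0,-1,0,0,0,0],[0,0,-1,0,0,0,0],[0,0,-1,0,0,0,0],[0,0,-1,0,0,0,0],[0,0,-1,0,0,0,0]]]'
python3 -m creep '[[[0,0,-0.3,0,0,0,0],[0,0,-0.3,0,0,0,0],[0,0,-0.3,0,0,0,0],[0,0,-0.3,0,0,0,0],[0,0,-0.3,0,0,0,0],[0,0,-0.3,0,0,0,0],[0,0,-0.3,0,0,0,0],[0,0,-0.3,0,0,0,0]]]'
```

```text
time: 11.95
tcp_pos: [444.6, 314.7, 99.6]
ee_rot: [0.699, 0.715, 0.001, 0.0]
ft_force: [0.0, -0.2, -0.0]
finger_gap: 62.9
finger_force: 0.0
time: 12.75
tcp_pos: [443.6, 314.2, 98.1]
ee_rot: [0.699, 0.715, -0.0, -0.0]
ft_force: [-2.1, 0.2, 2.3]
finger_gap: 39.4
finger_force: 25.0
time: 13.55
tcp_pos: [443.6, 314.1, 99.0]
ee_rot: [0.699, 0.715, -0.0, -0.0]
ft_force: [-1.9, -0.1, -0.1]
finger_gap: 39.6
finger_force: 25.0
time: 14.35
tcp_pos: [443.6, 314.1, 99.3]
ee_rot: [0.699, 0.715, -0.0, -0.0]
ft_force: [-1.2, 0.2, -0.7]
finger_gap: 39.8
finger_force: 25.0
```

```bash
python3 -m creep '[[[0,0,-1,0,0,0,0],[0,0,-1,0,0,0,0],[0,0,-1,0,0,0,0],[0,0,-1,0,0,0,0],[0,0,-1,0,0,0,0],[0,0,-1,0,0,0,0],[0,0,-1,0,0,0,0],[0,0,-1,0,0,0,0]]]'
python3 -m creep '[[[0,0,-1.5,0,0,0,0],[0,0,-1.5,0,0,0,0],[0,0,-1.5,0,0,0,0],[0,0,-1.5,0,0,0,0],[0,0,-1.5,0,0,0,0],[0,0,-1.5,0,0,0,0],[0,0,-1.5,0,0,0,0],[0,0,-1.5,0,0,0,0]]]'
```

```text
time: 15.15
tcp_pos: [443.6, 314.1, 100.3]
ee_rot: [0.699, 0.715, -0.0, 0.0]
ft_force: [-2.1, 0.8, -0.2]
finger_gap: 39.5
finger_force: 25.0
time: 15.95
tcp_pos: [443.5, 314.0, 101.6]
ee_rot: [0.699, 0.715, -0.0, -0.0]
ft_force: [-0.3, 0.1, -5.4]
finger_gap: 39.5
finger_force: 25.0
```

Loose: 2.5 mm of free play, then 5.4 N. I'll lower it and tighten clockwise.

```bash
python3 -m creep '[[[0,0,1.5,0,0,0,0],[0,0,3,0,0,0,0],[0,0,3.7,0,0,0,0],[0,0,3.7,0,0,0.12,0],[0,0,3.7,0,0,0.26,0],[0,0,3.7,0,0,0.4,0],[0,0,3.7,0,0,0.54,0],[0,0,3.7,0,0,0.68,0]]]'
python3 -m creep '[[[0,0,0,0,0,0.14,0],[0,0,0,0,0,0.28,0],[0,0,0,0,0,0.42,0],[0,0,0,0,0,0.56,0],[0,0,0,0,0,0.7,0],[0,0,0,0,0,0.72,0],[0,0,0,0,0,0.72,0],[0,0,0,0,0,0.72,0]]]'
python3 - <<'E'
from h import *
print(env.read_state()['torque'],env.read_state()['ft_force'])
E
python3 -m creep '[[[0,0,-0.5,0,0,0,0],[0,0,-1,0,0,0,0],[0,0,-1,0,0,0,0],[0,0,-1,0,0,0,0],[0,0,-1,0,0,0,0],[0,0,-1,0,0,0,0],[0,0,-1,0,0,0,0],[0,0,-1,0,0,0,0]]]'
```

```text
time: 16.75
tcp_pos: [444.0, 314.6, 98.6]
ee_rot: [0.899, 0.439, 0.001, -0.0]
ft_force: [-0.3, 0.7, 0.1]
finger_gap: 39.4
finger_force: 25.0
time: 17.55
tcp_pos: [444.1, 314.3, 98.4]
ee_rot: [0.995, 0.098, 0.0, -0.0]
ft_force: [0.8, -0.4, -1.2]
finger_gap: 39.6
finger_force: 25.0
[ 0.00145158 -0.16879472 -0.01870964] [ 0.81081128 -0.43467566 -1.21440065]
time: 18.35
tcp_pos: [443.5, 314.1, 98.9]
ee_rot: [0.995, 0.097, -0.0, 0.0]
ft_force: [0.9, -1.1, -7.7]
finger_gap: 39.7
finger_force: 25.0
```

Tight now: 7.7 N at once. I'll carry it to lane 3.

```bash
python3 -m creep '[[[0,0,-15,0,0,0,0],[0,0,-35,0,0,-0.12,0],[4,14,-50,0,0,-0.26,0],[13,45,-50,0,0,-0.4,0],[22,77,-50,0,0,-0.54,0],[31,108,-50,0,0,-0.68,0],[40,138,-50,0,0,-0.82,0],[49,168,-50,0,0,-0.96,0]]]'
python3 -m creep '[[[0,0,0,0,0,-0.13,0],[0,0,0,0,0,-0.26,0],[0,0,0,0,0,-0.39,0],[0,0,0,0,0,-0.438,0],[0,0,0,0,0,-0.438,0],[0,0,0,0,0,-0.438,0],[0,0,0,0,0,-0.438,0],[0,0,0,0,0,-0.438,0]]]'
python3 - <<'E'
from h import *
for n in('wrist','side'): cap(n,n+'6')
a=cv2.imread('pics/wrist6.png');b=cv2.imread('pics/side6.png')[60:270,150:400]
cv2.imwrite('pics/c6.png',np.hstack([cv2.resize(a,(400,300)),cv2.resize(b,(357,300))]))
E
```

```text
time: 19.15
tcp_pos: [524.9, 157.6, 150.6]
ee_rot: [0.837, 0.548, 0.001, 0.0]
ft_force: [0.2, 1.1, -6.6]
finger_gap: 39.5
finger_force: 25.0
time: 19.95
tcp_pos: [524.1, 158.8, 149.4]
ee_rot: [0.7, 0.714, 0.0, 0.0]
ft_force: [0.0, -0.2, -7.3]
finger_gap: 39.5
finger_force: 25.0
```

View pics/c6.png

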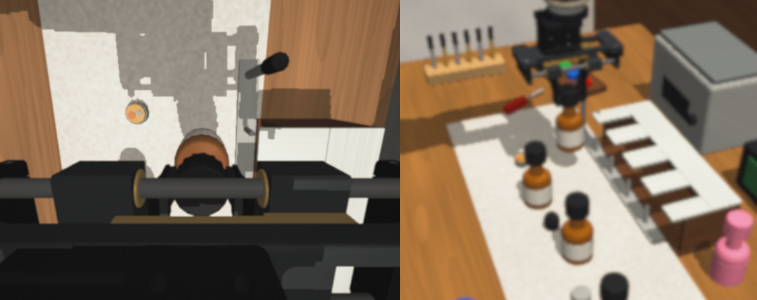

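Bottle hangs upright; rack front and open bar visible. Now lining up with lane 3 and lowering.

```bash
python3 -m creep '[[[-12,6,0,0,0,0,0],[-23.5,11,0,0,0,0,0],[-23.5,11,12,0,0,0,0],[-23.5,11,24,0,0,0,0],[-23.5,11,34,0,0,0,0],[-23.5,11,38.5,0,0,0,0],[-23.5,11,38.5,0,0,0,0],[-23.5,11,38.5,0,0,0,0]]]'
python3 - <<'E'
from h import *
c=cap('wrist','w7');g=cv2.cvtColor(c['pixels'],6)
cv2.imwrite('pics/w7.png',c['pixels'][60:360,150:550])
E
```

```text
time: 20.85
tcp_pos: [535.5, 135.7, 110.6]
ee_rot: [0.7, 0.715, -0.0, -0.0]
ft_force: [-0.6, 0.5, -6.5]
finger_gap: 39.3
finger_force: 25.0
```

View pics/w7.png

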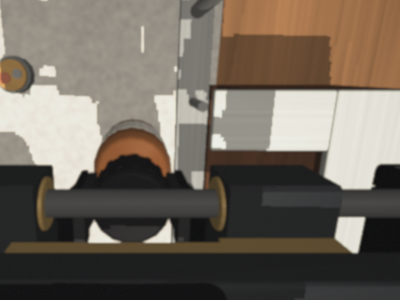

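```bash
python3 - <<'E'
from h import *
c=cap('wrist')
for p in [(362,210.5),(415,211),(472,212),(360,148),(486,150)]: print(onz(c,*p,94))
print('cap',onz(c,285,266,124))
E
python3 -m creep '[[[0,15,0,0,0,0,0],[0,30,0,0,0,0,0],[0,42,0,0,0,0,0],[0,50,0,0,0,0,0],[0,55,0,0,0,0,0],[0,55,0,0,0,0,0],[0,55,0,0,0,0,0],[0,55,0,0,0,0,0]]]'
```

```text
[585.9 155.   94. ]
[619.  155.4  94. ]
[654.8 155.5  94. ]
[581.4 193.3  94. ]
[656.4 193.7  94. ]
cap [538.  130.7 124. ]
time: 21.75
tcp_pos: [589.9, 136.7, 110.5]
ee_rot: [0.7, 0.715, -0.0, -0.0]
ft_force: [0.6, -0.4, -6.3]
finger_gap: 39.5
finger_force: 25.0
```

```bash
python3 -m creep '[[[0,12,0,0,0,0,0],[0,24,0,0,0,0,0],[0,35,0,0,0,0,0],[0,43,0,0,0,0,0],[0,48,0,0,0,0,0],[0,51,0,0,0,0,0],[0,51,0,0,0,0,0],[0,51,0,0,0,0,0]]]'
```

```text
time: 22.55
tcp_pos: [641.1, 137.7, 110.4]
ee_rot: [0.7, 0.715, -0.0, -0.0]
ft_force: [0.1, -0.4, -6.3]
finger_gap: 39.4
finger_force: 25.0
```

```bash
python3 -m creep '[[[0,2,0,0,0,0,0],[0,4,0,0,0,0,0],[0,4,0,0,0,0,0],[0,4,0,0,0,0,0],[0,4,0,0,0,0,0],[0,4,0,0,0,0,0],[0,4,0,0,0,0,0],[0,4,0,0,0,0,0]]]'
python3 -m creep '[[[0,1,0,0,0,0,0],[0,2,0,0,0,0,0],[0,2,0,0,0,0,0],[0,2,0,0,0,0,0],[0,2,0,0,0,0,0],[0,2,0,0,0,0,0],[0,2,0,0,0,0,0],[0,2,0,0,0,0,0]]]'
```

```text
time: 23.35
tcp_pos: [645.1, 137.8, 110.5]
ee_rot: [0.7, 0.715, -0.0, -0.0]
ft_force: [-5.0, 0.0, -3.4]
finger_gap: 39.3
finger_force: 24.9
time: 24.15
tcp_pos: [645.5, 137.9, 110.4]
ee_rot: [0.7, 0.715, -0.002, -0.002]
ft_force: [-10.6, -1.2, -0.5]
finger_gap: 39.8
finger_force: 24.9
```

```bash
python3 -m creep '[[[0,-3,0,0,0,0,0],[0,-6,0,0,0,0,0],[0,-6,1,0,0,0,0],[0,-6,2,0,0,0,0],[0,-6,3,0,0,0,0],[0,-6,3.5,0,0,0,0],[0,-6,3.5,0,0,0,0],[0,-6,3.5,0,0,0,0]]]'
python3 -m creep '[[[0,0,0.3,0,0,0,0],[0,0,0.7,0,0,0,0],[0,0,1,0,0,0,0],[0,0,1,0,0,0,0],[0,0,1,0,0,0,0],[0,0,1,0,0,0,0],[0,0,1,0,0,0,0],[0,0,1,0,0,0,0]]]'
```

```text
time: 24.95
tcp_pos: [641.9, 137.6, 107.4]
ee_rot: [0.7, 0.714, 0.0, 0.0]
ft_force: [0.2, -0.6, -4.6]
finger_gap: 39.7
finger_force: 25.0
time: 25.75
tcp_pos: [642.1, 137.6, 106.8]
ee_rot: [0.7, 0.714, 0.0, 0.001]
ft_force: [0.2, -1.7, 4.0]
finger_gap: 39.3
finger_force: 25.0
```

Bottle is standing on the floor. Release, rise, go to the next bottle at (431, 67.5).

```bash
python3 -m creep '[[[0,0,0,0,0,0,0.7],[0,0,0,0,0,0,0.7],[0,0,0,0,0,0,0.7],[0,0,-5,0,0,0,0.7],[0,0,-30,0,0,0,1],[0,0,-75,0,0,0,1],[0,0,-93,0,0,0,1],[0,0,-93,0,0,0,1]]]'
python3 -m creep '[[[-10,-30,0,0,0,0,1],[-24,-77,0,0,0,0,1],[-38,-124,0,0,0,0,1],[-52,-170,0,0,0,0,1],[-65,-213,0,0,0,0,1],[-65,-213,0,0,0,0,1],[-65,-213,0,0,0,0,1],[-65,-213,0,0,0,0,1]]]'
python3 - <<'E'
from h import *
S=dict(scene=[(218,257),(270,207),(297,166)],side=[(300,262),(274,205),(245,167)])
for n in S:
    c=cap(n,n+'8');g=c['pixels'].max(2);m=(g<(62 if n=='side' else 75)).astype(np.uint8)
    k,l,st,ce=cv2.connectedComponentsWithStats(m)
    for i,(u,v) in enumerate(S[n]):
        w=l[v-4:v+5,u-4:u+5];w=w[w>0]
        if len(w)==0: print(n,i,'none');continue
        b=np.bincount(w).argmax();print(n,i,st[b],onz(c,*ce[b],112))
a=cv2.imread('pics/scene8.png')[90:330,180:440];b=cv2.imread('pics/side8.png')[60:300,170:430]
cv2.imwrite('pics/c8.png',cv2.resize(np.hstack([a,b]),None,fx=1.5,fy=1.5))
E
```

```text
time: 26.55
tcp_pos: [644.0, 138.1, 204.2]
ee_rot: [0.7, 0.715, 0.003, 0.002]
ft_force: [0.9, 0.1, 0.4]
finger_gap: 83.1
finger_force: 0.0
time: 27.35
tcp_pos: [430.8, 68.4, 199.2]
ee_rot: [0.7, 0.714, 0.0, 0.0]
ft_force: [0.6, -0.4, -0.0]
finger_gap: 87.0
finger_force: 0.0
scene 0 [209 246  20  22 348] [ 442.9 -278.   112. ]
scene 1 [262 197  26  22 386] [463.  -94.1 112. ]
scene 2 [289 156  16  19 256] [431.1  67.3 112. ]
side 0 [291 252  18  22 331] [ 441.2 -277.8  112. ]
side 1 [267 196  14  18 223] [452.4 -93.9 112. ]
side 2 [238 160  14  16 189] [430.4  67.2 112. ]
```

View pics/c8.png

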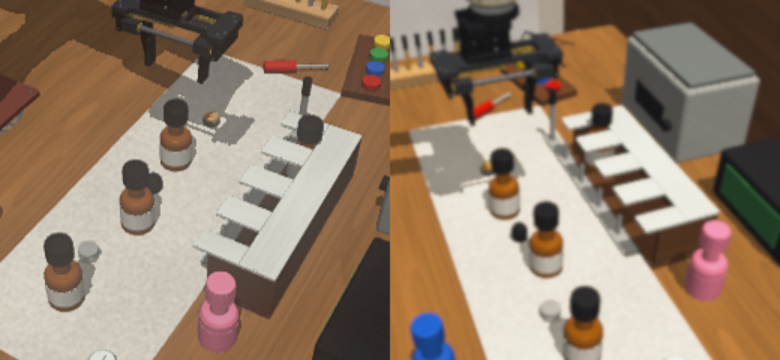

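The first bottle stands upright in lane 3, with its cap at composite pixel (310,130). Descend and tug the next one.

```bash
python3 -m creep '[[[-1,0,35,0,0,0,1],[-1,0,70,0,0,0,1],[-1,0,94,0,0,0,0.9],[-1,0,101,0,0,0,0.75],[-1,0,101,0,0,0,0],[-1,0,101,0,0,0,0],[-1,0,101,0,0,0,0],[-1,0,101,0,0,0,0]]]' 25
python3 -m creep '[[[0,0,0,0,0,0,0],[0,0,0,0,0,0,0],[0,0,0,0,0,0,0],[0,0,0,0,0,0,0],[0,0,0,0,0,0,0],[0,0,0,0,0,0,0],[0,0,0,0,0,0,0],[0,0,0,0,0,0,0]]]'
python3 -m creep '[[[0,0,-0.5,0,0,0,0],[0,0,-1,0,0,0,0],[0,0,-1,0,0,0,0],[0,0,-1,0,0,0,0],[0,0,-1,0,0,0,0],[0,0,-1,0,0,0,0],[0,0,-1,0,0,0,0],[0,0,-1,0,0,0,0]]]'
python3 -m creep '[[[0,0,-0.2,0,0,0,0],[0,0,-0.2,0,0,0,0],[0,0,-0.2,0,0,0,0],[0,0,-0.2,0,0,0,0],[0,0,-0.2,0,0,0,0],[0,0,-0.2,0,0,0,0],[0,0,-0.2,0,0,0,0],[0,0,-0.2,0,0,0,0]]]'
```

```text
time: 28.25
tcp_pos: [431.1, 67.2, 99.5]
ee_rot: [0.7, 0.715, 0.001, 0.001]
ft_force: [-0.4, 0.3, 0.8]
finger_gap: 46.8
finger_force: 0.0
time: 29.05
tcp_pos: [430.2, 67.2, 98.8]
ee_rot: [0.7, 0.715, 0.0, 0.0]
ft_force: [-2.2, -1.0, 5.4]
finger_gap: 39.7
finger_force: 25.0
time: 29.85
tcp_pos: [429.9, 67.2, 99.1]
ee_rot: [0.7, 0.715, -0.0, -0.0]
ft_force: [-1.5, -0.6, 0.1]
finger_gap: 39.4
finger_force: 25.0
time: 30.65
tcp_pos: [429.9, 67.2, 99.2]
ee_rot: [0.7, 0.715, -0.0, -0.0]
ft_force: [0.3, -0.4, -2.7]
finger_gap: 39.0
finger_force: 25.0
```

```bash
for i in 1 2; do python3 -m creep '[[[0,0,-0.3,0,0,0,0],[0,0,-0.3,0,0,0,0],[0,0,-0.3,0,0,0,0],[0,0,-0.3,0,0,0,0],[0,0,-0.3,0,0,0,0],[0,0,-0.3,0,0,0,0],[0,0,-0.3,0,0,0,0],[0,0,-0.3,0,0,0,0]]]'; done
```

```text
time: 31.45
tcp_pos: [429.8, 67.2, 99.5]
ee_rot: [0.7, 0.714, -0.0, -0.0]
ft_force: [-0.2, -0.0, -6.9]
finger_gap: 39.7
finger_force: 25.0
time: 32.25
tcp_pos: [430.0, 67.2, 99.9]
ee_rot: [0.7, 0.714, 0.0, -0.0]
ft_force: [-0.8, -0.6, -5.9]
finger_gap: 39.4
finger_force: 25.0
```

```bash
for i in 1 2 3 4 5; do python3 -m creep '[[[0,0,0.3,0,0,0,0],[0,0,0.3,0,0,0,0],[0,0,0.3,0,0,0,0],[0,0,0.3,0,0,0,0],[0,0,0.3,0,0,0,0],[0,0,0.3,0,0,0,0],[0,0,0.3,0,0,0,0],[0,0,0.3,0,0,0,0]]]' | grep -E 'tcp|ft'; done
```

```text
tcp_pos: [430.0, 67.2, 99.7]
ft_force: [-0.2, -0.1, -6.1]
tcp_pos: [430.0, 67.2, 99.4]
ft_force: [-0.9, -0.1, -3.3]
tcp_pos: [430.1, 67.2, 99.1]
ft_force: [-2.1, -0.5, 0.1]
tcp_pos: [430.1, 67.2, 98.9]
ft_force: [-2.5, 0.4, 4.8]
tcp_pos: [430.2, 67.2, 98.8]
ft_force: [-3.0, 0.2, 6.9]
```

No free plateau, and the force goes straight to full weight: tight. Carry to lane 2.

```bash
python3 -m creep '[[[0,0,-12,0,0,0,0],[0,0,-28,0,0,0,0],[-3,20,-35,0,0,0,0],[-7,50,-35,0,0,0,0],[-11,80,-35,0,0,0,0],[-14,100,-32,0,0,0,0],[-15,107,-26,0,0,0,0],[-15,107,-20,0,0,0,0]]]'
python3 -m creep '[[[0,0,5,0,0,0,0],[0,0,7.5,0,0,0,0],[0,0,7.5,0,0,0,0],[0,0,7.5,0,0,0,0],[0,0,7.5,0,0,0,0],[0,0,7.5,0,0,0,0],[0,0,7.5,0,0,0,0],[0,0,7.5,0,0,0,0]]]'
```

```text
time: 37.05
tcp_pos: [537.0, 54.4, 117.3]
ee_rot: [0.7, 0.714, -0.001, -0.001]
ft_force: [0.1, -0.7, -6.4]
finger_gap: 39.1
finger_force: 25.0
time: 37.85
tcp_pos: [537.3, 54.5, 111.1]
ee_rot: [0.7, 0.714, 0.0, 0.0]
ft_force: [-0.2, -0.0, -5.9]
finger_gap: 39.5
finger_force: 25.0
```

Run:
```python
from h import *
c=cap('wrist');p=c['pixels']
r,cc=[],[]
for u in (365,385,405,425):
    col=p[100:260,u].max(1).astype(int); print(u,[ (v+100,round(float(onz(c,u,v+100,94)[1]),1)) for v in np.where(np.abs(np.diff(col))>45)[0]])
```

```text
365 [(np.int64(207), 76.0), (np.int64(208), 75.4)]
385 []
405 []
425 [(np.int64(208), 76.2)]
```

```bash
python3 -m creep '[[[0.7,13,0,0,0,0,0],[0.7,28,0,0,0,0,0],[0.7,42,0,0,0,0,0],[0.7,54,0,0,0,0,0],[0.7,64,0,0,0,0,0],[0.7,72,0,0,0,0,0],[0.7,78,0,0,0,0,0],[0.7,80,0,0,0,0,0]]]'
python3 -m creep '[[[0,6,0,0,0,0,0],[0,12,0,0,0,0,0],[0,18,0,0,0,0,0],[0,23,0,0,0,0,0],[0,25,0,0,0,0,0],[0,25,1,0,0,0,0],[0,25,2.5,0,0,0,0],[0,25,2.5,0,0,0,0]]]'
python3 -m creep '[[[0,0,0.5,0,0,0,0],[0,0,1,0,0,0,0],[0,0,1.2,0,0,0,0],[0,0,1.2,0,0,0,0],[0,0,1.2,0,0,0,0],[0,0,1.2,0,0,0,0],[0,0,1.2,0,0,0,0],[0,0,1.2,0,0,0,0]]]'
```

```text
time: 38.7
tcp_pos: [617.7, 56.8, 110.9]
ee_rot: [0.7, 0.714, 0.0, 0.0]
ft_force: [0.3, 0.7, -5.8]
finger_gap: 39.6
finger_force: 25.0
time: 39.5
tcp_pos: [641.7, 57.4, 107.9]
ee_rot: [0.7, 0.714, -0.0, -0.0]
ft_force: [0.3, -0.3, -6.2]
finger_gap: 39.5
finger_force: 25.0
time: 40.3
tcp_pos: [642.3, 57.4, 107.5]
ee_rot: [0.7, 0.714, 0.0, 0.0]
ft_force: [-1.7, 0.4, -3.7]
finger_gap: 39.3
finger_force: 25.0
```

```bash
python3 -m creep '[[[0,0,0.5,0,0,0,0],[0,0,0.5,0,0,0,0],[0,0,0.5,0,0,0,0.7],[0,0,0.5,0,0,0,0.7],[0,0,0.5,0,0,0,0.7],[0,0,0.5,0,0,0,0.7],[0,0,-15,0,0,0,0.7],[0,0,-50,0,0,0,1]]]'
python3 -m creep '[[[0,0,-43,0,0,0,1],[-20,-26,-43,0,0,0,1],[-48,-63,-43,0,0,0,1],[-76,-100,-43,0,0,0,1],[-104,-137,-43,0,0,0,1],[-132,-174,-43,0,0,0,1],[-147,-192,-43,0,0,0,1],[-147,-192,-43,0,0,0,1]]]'
python3 - <<'E'
from h import *
print(env.read_state()['tcp_pos'])
S=dict(scene=[(218,257)],side=[(300,262),(274,205)])
for n in S:
    c=cap(n,n+'9');g=c['pixels'].max(2);m=(g<(62 if n=='side' else 75)).astype(np.uint8)
    k,l,st,ce=cv2.connectedComponentsWithStats(m)
    for i,(u,v) in enumerate(S[n]):
        w=l[v-4:v+5,u-4:u+5];w=w[w>0]
        if len(w)==0: print(n,i,'none');continue
        b=np.bincount(w).argmax();print(n,i,st[b],onz(c,*ce[b],112))
a=cv2.imread('pics/scene9.png')[90:330,180:440];b=cv2.imread('pics/side9.png')[60:300,170:430]
cv2.imwrite('pics/c9.png',cv2.resize(np.hstack([a,b]),None,fx=1.5,fy=1.5))
E
```

```text
time: 41.1
tcp_pos: [639.7, 57.4, 154.8]
ee_rot: [0.7, 0.714, -0.002, -0.003]
ft_force: [0.4, -0.3, -0.0]
finger_gap: 63.9
finger_force: 0.0
time: 41.9
tcp_pos: [452.1, -95.4, 201.7]
ee_rot: [0.701, 0.713, 0.0, 0.001]
ft_force: [0.9, 0.0, 0.6]
finger_gap: 86.7
finger_force: 0.0
[452.05154561 -95.36160236 201.71146712]
scene 0 [209 246  20  22 346] [ 442.9 -278.1  112. ]
side 0 [291 252  18  22 331] [ 441.2 -277.8  112. ]
side 1 [267 195  15  19 242] [452.9 -93.2 112. ]
```

View pics/c9.png

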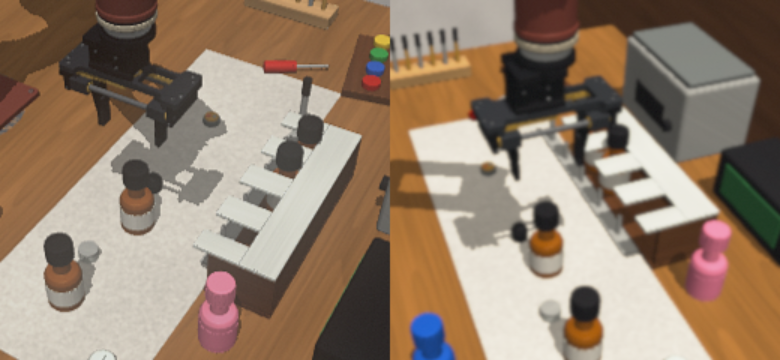

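Two bottles stand in the rack (caps at composite (310,130) and (290,155)); the other two are undisturbed.

```bash
python3 -m creep '[[[1.5,1,35,0,0,0,1],[1.5,1,70,0,0,0,1],[1.5,1,94,0,0,0,0.9],[1.5,1,102.5,0,0,0,0.75],[1.5,1,103,0,0,0,0.6],[1.5,1,103,0,0,0,0],[1.5,1,103,0,0,0,0],[1.5,1,103,0,0,0,0]]]' 25
python3 -m creep '[[[0,0,0,0,0,0,0],[0,0,0,0,0,0,0],[0,0,0,0,0,0,0],[0,0,0,0,0,0,0],[0,0,0,0,0,0,0],[0,0,0,0,0,0,0],[0,0,0,0,0,0,0],[0,0,0,0,0,0,0]]]'
for i in 1 2 3 4; do python3 -m creep '[[[0,0,-0.4,0,0,0,0],[0,0,-0.4,0,0,0,0],[0,0,-0.4,0,0,0,0],[0,0,-0.4,0,0,0,0],[0,0,-0.4,0,0,0,0],[0,0,-0.4,0,0,0,0],[0,0,-0.4,0,0,0,0],[0,0,-0.4,0,0,0,0]]]' | grep -E 'tcp|ft'; done
```

```text
time: 42.8
tcp_pos: [455.4, -92.4, 98.7]
ee_rot: [0.7, 0.715, 0.001, 0.001]
ft_force: [-0.9, -0.8, 0.3]
finger_gap: 47.0
finger_force: 0.3
time: 43.6
tcp_pos: [454.3, -92.4, 98.0]
ee_rot: [0.7, 0.714, -0.0, 0.0]
ft_force: [-3.8, 0.3, 6.1]
finger_gap: 39.5
finger_force: 24.9
tcp_pos: [454.3, -92.3, 98.0]
ft_force: [-3.5, -0.4, 5.1]
tcp_pos: [454.3, -92.1, 98.1]
ft_force: [-3.4, -1.4, 5.0]
tcp_pos: [454.3, -92.0, 98.3]
ft_force: [-2.0, -0.3, -0.7]
tcp_pos: [454.2, -92.0, 98.6]
ft_force: [-1.1, 0.4, -5.5]
```

```bash
python3 -m creep '[[[0,0,-0.4,0,0,0,0],[0,0,-0.4,0,0,0,0],[0,0,-0.4,0,0,0,0],[0,0,-0.4,0,0,0,0],[0,0,-0.4,0,0,0,0],[0,0,-0.4,0,0,0,0],[0,0,-0.4,0,0,0,0],[0,0,-0.4,0,0,0,0]]]' | grep -E 'tcp|ft'
python3 -m creep '[[[0,0,-12,0,0,0,0],[0,0,-28,0,0,0,0],[10,14,-35,0,0,0,0],[28,38,-35,0,0,0,0],[46,62,-35,0,0,0,0],[60,80,-32,0,0,0,0],[65,86.5,-26,0,0,0,0],[65,86.5,-20,0,0,0,0]]]'
python3 -m creep '[[[0,0,5,0,0,0,0],[0,0,8,0,0,0,0],[0,0,8,0,0,0,0],[0,0,8,0,0,0,0],[0,0,8,0,0,0,0],[0,0,8,0,0,0,0],[0,0,8,0,0,0,0],[0,0,8,0,0,0,0]]]'
```

```text
tcp_pos: [454.3, -92.1, 99.3]
ft_force: [-0.9, -0.4, -6.5]
time: 48.4
tcp_pos: [540.0, -24.8, 119.3]
ee_rot: [0.699, 0.715, 0.0, 0.0]
ft_force: [-1.0, -0.3, -7.4]
finger_gap: 39.5
finger_force: 24.9
time: 49.2
tcp_pos: [539.5, -25.3, 111.4]
ee_rot: [0.7, 0.714, 0.0, 0.0]
ft_force: [-0.0, 0.5, -7.2]
finger_gap: 39.8
finger_force: 24.9
```

```bash
python3 -m creep '[[[0.4,13,0,0,0,0,0],[0.4,28,0,0,0,0,0],[0.4,42,0,0,0,0,0],[0.4,54,0,0,0,0,0],[0.4,64,0,0,0,0,0],[0.4,72,0,0,0,0,0],[0.4,78,0,0,0,0,0],[0.4,80,0,0,0,0,0]]]'
python3 -m creep '[[[0,6,0,0,0,0,0],[0,12,0,0,0,0,0],[0,18,0,0,0,0,0],[0,23,0,0,0,0,0],[0,24.5,0,0,0,0,0],[0,24.5,1,0,0,0,0],[0,24.5,3,0,0,0,0],[0,24.5,4,0,0,0,0]]]'
python3 -m creep '[[[0,0,0.5,0,0,0,0],[0,0,1,0,0,0,0],[0,0,1.2,0,0,0,0],[0,0,1.2,0,0,0,0],[0,0,1.2,0,0,0,0],[0,0,1.2,0,0,0,0],[0,0,1.2,0,0,0,0],[0,0,1.2,0,0,0,0]]]'
```

```text
time: 50.0
tcp_pos: [619.8, -23.2, 111.2]
ee_rot: [0.7, 0.715, 0.0, 0.0]
ft_force: [1.0, -0.4, -6.5]
finger_gap: 39.1
finger_force: 24.9
time: 50.8
tcp_pos: [643.4, -22.7, 106.8]
ee_rot: [0.7, 0.714, -0.0, -0.0]
ft_force: [1.2, -0.1, -6.9]
finger_gap: 39.3
finger_force: 24.9
time: 51.6
tcp_pos: [644.1, -22.7, 106.4]
ee_rot: [0.7, 0.714, 0.0, 0.0]
ft_force: [-2.8, -0.0, 1.4]
finger_gap: 39.6
finger_force: 24.9
```

```bash
python3 -m creep '[[[0,0,0,0,0,0,0],[0,0,0,0,0,0,0.7],[0,0,0,0,0,0,0.7],[0,0,0,0,0,0,0.7],[0,0,0,0,0,0,0.7],[0,0,0,0,0,0,0.7],[0,0,-15,0,0,0,0.7],[0,0,-50,0,0,0,1]]]'
python3 -m creep '[[[0,0,-43,0,0,0,1],[-36,-30,-43,0,0,0,1],[-72,-60,-43,0,0,0,1],[-108,-90,-43,0,0,0,1],[-144,-120,-43,0,0,0,1],[-180,-150,-43,0,0,0,1],[-216,-180,-43,0,0,0,1],[-251,-208,-43,0,0,0,1]]]'
python3 - <<'E'
from h import *
S=dict(scene=[(218,257)],side=[(300,262)])
for n in S:
    c=cap(n,n+'10');g=c['pixels'].max(2);m=(g<(62 if n=='side' else 75)).astype(np.uint8)
    k,l,st,ce=cv2.connectedComponentsWithStats(m)
    for i,(u,v) in enumerate(S[n]):
        w=l[v-4:v+5,u-4:u+5];w=w[w>0]
        if len(w)==0: print(n,i,'none');continue
        b=np.bincount(w).argmax();print(n,i,st[b],onz(c,*ce[b],112))
s=env.read_state();print(s['tcp_pos'],s['ee_rot'],s['q'])
a=cv2.imread('pics/scene10.png')[90:330,180:440];b=cv2.imread('pics/side10.png')[60:300,170:430]
cv2.imwrite('pics/c10.png',cv2.resize(np.hstack([a,b]),None,fx=1.5,fy=1.5))
E
```

```text
time: 52.4
tcp_pos: [641.4, -22.3, 153.5]
ee_rot: [0.7, 0.714, -0.002, -0.003]
ft_force: [0.7, 0.1, -0.4]
finger_gap: 63.9
finger_force: 0.0
time: 53.2
tcp_pos: [440.2, -279.6, 200.7]
ee_rot: [0.7, 0.714, 0.0, 0.001]
ft_force: [0.3, -0.2, 0.2]
finger_gap: 87.1
finger_force: 0.0
scene 0 [209 246  20  22 355] [ 442.9 -277.6  112. ]
side 0 [291 252  18  22 341] [ 441.2 -277.2  112. ]
[ 438.64960263 -282.23071823  200.61695096] [ 0.7016305   0.71253938 -0.00094189  0.00117625] [-0.72165607 -0.01252188  1.82005278 -0.00207142  1.33181893 -0.73659566]
```

View pics/c10.png

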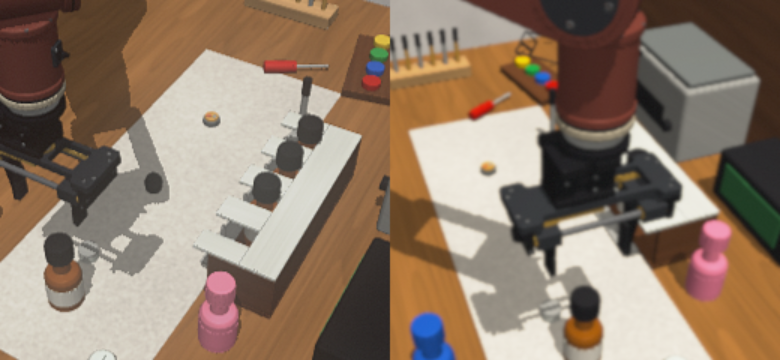

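Three are in, upright. Descending on the last one.

```bash
python3 -m creep '[[[0,0,35,0,0,0,1],[0,0,70,0,0,0,1],[0,0,92,0,0,0,0.9],[0,0,101,0,0,0,0.75],[0,0,102,0,0,0,0.6],[0,0,102,0,0,0,0],[0,0,102,0,0,0,0],[0,0,102,0,0,0,0]]]' 25
python3 -m creep '[[[0,0,0,0,0,0,0],[0,0,0,0,0,0,0],[0,0,0,0,0,0,0],[0,0,0,0,0,0,0],[0,0,0,0,0,0,0],[0,0,0,0,0,0,0],[0,0,0,0,0,0,0],[0,0,0,0,0,0,0]]]'
for i in 1 2 3 4 5; do python3 -m creep '[[[0,0,-0.4,0,0,0,0],[0,0,-0.4,0,0,0,0],[0,0,-0.4,0,0,0,0],[0,0,-0.4,0,0,0,0],[0,0,-0.4,0,0,0,0],[0,0,-0.4,0,0,0,0],[0,0,-0.4,0,0,0,0],[0,0,-0.4,0,0,0,0]]]' | grep -E 'tcp|ft'; done
```

```text
time: 54.1
tcp_pos: [442.1, -278.6, 98.5]
ee_rot: [0.7, 0.715, 0.0, 0.001]
ft_force: [-0.4, -0.6, 0.1]
finger_gap: 47.0
finger_force: 0.0
time: 54.9
tcp_pos: [441.3, -278.5, 97.8]
ee_rot: [0.7, 0.714, -0.0, 0.0]
ft_force: [-3.9, -0.5, 6.3]
finger_gap: 39.2
finger_force: 25.0
tcp_pos: [441.3, -278.3, 97.8]
ft_force: [-2.6, -0.9, 6.6]
tcp_pos: [441.3, -278.1, 97.9]
ft_force: [-2.3, -1.8, 3.8]
tcp_pos: [441.2, -278.0, 98.1]
ft_force: [-0.9, -2.1, 0.5]
tcp_pos: [441.1, -277.8, 98.4]
ft_force: [0.1, -1.2, -3.6]
tcp_pos: [441.2, -277.9, 99.0]
ft_force: [0.1, -0.2, -6.9]
```

```bash
python3 - <<'E'
from h import *
c=cap('side');print('pink',onz(c,387,217,112)); c=cap('scene');print(onz(c,327,283,112))
E
python3 -m creep '[[[0,0,-12,0,0,0,0],[0,0,-28,0,0,0,0],[5,3,-40,0,0,0,0],[35,21,-44,0,0,0,0],[70,42,-44,0,0,0,0],[105,63,-44,0,0,0,0],[140,85,-44,0,0,0,0],[165,100,-40,0,0,0,0]]]'
python3 -m creep '[[[6,4,4,0,0,0,0],[6,4,14,0,0,0,0],[6,4,24,0,0,0,0],[6,4,28,0,0,0,0],[6,4,28,0,0,0,0],[6,4,28,0,0,0,0],[6,4,28,0,0,0,0],[6,4,28,0,0,0,0]]]'
```

```text
pink [ 673.5 -220.2  112. ]
[ 672.4 -222.8  112. ]
time: 59.8
tcp_pos: [539.7, -108.3, 140.8]
ee_rot: [0.699, 0.715, 0.001, 0.001]
ft_force: [0.8, -1.9, -6.5]
finger_gap: 39.1
finger_force: 25.0
time: 60.6
tcp_pos: [541.9, -105.3, 111.6]
ee_rot: [0.7, 0.714, 0.0, 0.0]
ft_force: [-0.9, -0.1, -7.3]
finger_gap: 39.6
finger_force: 25.0
```

```bash
python3 -m creep '[[[0.4,13,0,0,0,0,0],[0.4,28,0,0,0,0,0],[0.4,42,0,0,0,0,0],[0.4,54,0,0,0,0,0],[0.4,64,0,0,0,0,0],[0.4,72,0,0,0,0,0],[0.4,78,0,0,0,0,0],[0.4,80,0,0,0,0,0]]]'
python3 -m creep '[[[0,6,0,0,0,0,0],[0,12,0,0,0,0,0],[0,18,0,0,0,0,0],[0,23,0,0,0,0,0],[0,24,0,0,0,0,0],[0,24,1,0,0,0,0],[0,24,3,0,0,0,0],[0,24,4.5,0,0,0,0]]]'
python3 -m creep '[[[0,0,0.5,0,0,0,0],[0,0,1,0,0,0,0],[0,0,1,0,0,0,0],[0,0,1,0,0,0,0],[0,0,1,0,0,0,0],[0,0,1,0,0,0,0],[0,0,1,0,0,0,0],[0,0,1,0,0,0,0]]]'
```

```text
time: 61.4
tcp_pos: [622.0, -102.8, 111.0]
ee_rot: [0.7, 0.715, 0.0, 0.0]
ft_force: [-0.5, -0.1, -7.7]
finger_gap: 39.5
finger_force: 25.0
time: 62.2
tcp_pos: [645.4, -102.5, 106.6]
ee_rot: [0.7, 0.714, -0.0, 0.0]
ft_force: [-1.3, -1.5, -0.0]
finger_gap: 39.7
finger_force: 25.0
time: 63.0
tcp_pos: [645.9, -102.5, 106.4]
ee_rot: [0.7, 0.714, 0.0, 0.0]
ft_force: [-3.2, -0.5, 5.8]
finger_gap: 39.2
finger_force: 25.0
```

```bash
python3 -m creep '[[[0,0,0,0,0,0,0.7],[0,0,0,0,0,0,0.7],[0,0,0,0,0,0,0.7],[0,0,0,0,0,0,0.7],[0,0,0,0,0,0,0.7],[0,0,-10,0,0,0,0.7],[0,0,-45,0,0,0,1],[0,0,-93,0,0,0,1]]]'
python3 -m creep '[[[25,-5,0,0,0,0,1],[70,-12,0,0,0,0,1],[115,-20,0,0,0,0,1],[160,-28,0,0,0,0,1],[205,-36,0,0,0,0,1],[250,-44,0,0,0,0,1],[285,-51,0,0,0,0,1],[288,-52,0,0,0,0,1]]]'
python3 -m creep '[[[0,0,0,0,0,0,1],[0,0,0,0,0,0,1],[0,0,0,0,0,0,1],[0,0,0,0,0,0,1],[0,0,0,0,0,0,1],[0,0,0,0,0,0,1],[0,0,0,0,0,0,1],[0,0,0,0,0,0,1]]]'
python3 - <<'E'
from h import *
c=cap('wrist','w11');m=(c['pixels'].max(2)<55).astype(np.uint8);p=proj(c,(587.4,251.4,120));print(p)
k,l,st,ce=cv2.connectedComponentsWithStats(m)
for b in range(1,k):
    if st[b,4]>60 and np.hypot(*(ce[b]-p))<60: print(st[b],ce[b],onz(c,*ce[b],116))
cap('scene','scene11');cap('side','side11')
b=cv2.imread('pics/scene11.png')[120:320,270:450]
cv2.imwrite('pics/c11.png',np.hstack([cv2.resize(c['pixels'],(400,300)),cv2.resize(b,(360,400))[50:350]]))
E
```

```text
time: 63.8
tcp_pos: [643.6, -101.7, 196.8]
ee_rot: [0.7, 0.714, -0.001, -0.003]
ft_force: [0.1, -0.1, 0.6]
finger_gap: 69.9
finger_force: 0.0
time: 64.6
tcp_pos: [586.5, 188.9, 199.6]
ee_rot: [0.698, 0.716, 0.001, -0.0]
ft_force: [0.5, -0.0, 0.0]
finger_gap: 87.1
finger_force: 0.0
time: 65.4
tcp_pos: [587.5, 184.5, 198.5]
ee_rot: [0.7, 0.714, -0.0, -0.0]
ft_force: [0.3, 0.2, 0.1]
finger_gap: 86.8
finger_force: 0.0
[282.7 130.7]
[275 120  17  19 247] [283.04048583 129.10121457] [587.6 252.7 116. ]
```

View pics/c11.png

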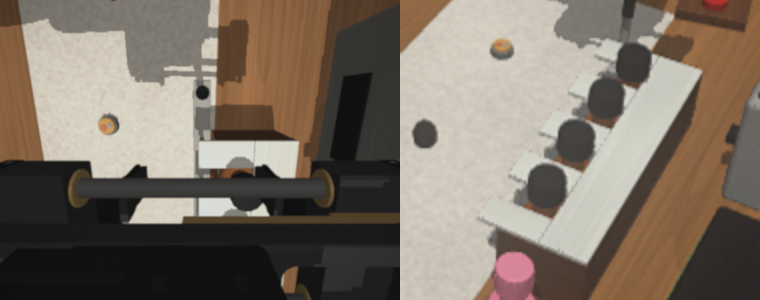

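All four caps sit in the slots, upright. The grip is at (587.6, 252.5). Closing the keeper.

```bash
python3 -m creep '[[[35,1,0,0,0,0,1],[69,1.5,10,0,0,0,1],[69,1.5,45,0,0,0,1],[69,1.5,80,0,0,0,1],[69,1.5,98,0,0,0,1],[69,1.5,100.5,0,0,0,1],[69,1.5,100.5,0,0,0,0.5],[69,1.5,100.5,0,0,0,0]]]' 12
python3 -m creep '[[[0,0,0,0,0,0,0],[0,0,0,0,0,0,0],[0,0,0,0,0,0,0],[0,0,0,0,0,0,0],[0,0,0,0,0,0,0],[0,0,0,0,0,0,0],[0,0,0,0,0,0,0],[0,0,0,0,0,0,0]]]' 12
python3 -m creep '[[[0,0,0,0,0,0,0],[0,0,0,0,0,0,0],[0,0,0,0,0,0,0],[0,0,0,0,0,0,0],[0,0,0,0,0,0,0],[0,0,0,0,0,0,0],[0,0,0,0,0,0,0],[0,0,0,0,0,0,0]]]' 12
python3 -m creep '[[[-5,0,0,0,0,0,0],[-10,0,0,0,0,0,0],[-15,0,0,0,0,0,0],[-20,0,0,0,0,0,0],[-25,0,0,0,0,0,0],[-30,0,0,0,0,0,0],[-34,0,0,0,0,0,0],[-36,0,0,0,0,0,0]]]'
for i in 1 2 3; do python3 -m creep '[[[-1,0,0,0,0,0,0],[-2,0,0,0,0,0,0],[-2,0,0,0,0,0,0],[-2,0,0,0,0,0,0],[-2,0,0,0,0,0,0],[-2,0,0,0,0,0,0],[-2,0,0,0,0,0,0],[-2,0,0,0,0,0,0]]]'|grep -E 'tcp|ft'; done
```

```text
time: 66.35
tcp_pos: [588.9, 253.9, 99.9]
ee_rot: [0.7, 0.714, 0.001, 0.001]
ft_force: [1.2, -0.5, 1.0]
finger_gap: 77.9
finger_force: 0.0
time: 67.15
tcp_pos: [587.7, 253.6, 98.0]
ee_rot: [0.7, 0.714, 0.0, 0.0]
ft_force: [1.8, -0.4, -1.6]
finger_gap: 15.4
finger_force: 12.1
time: 67.95
tcp_pos: [587.7, 253.6, 98.0]
ee_rot: [0.7, 0.714, 0.0, 0.0]
ft_force: [0.9, -0.3, -1.6]
finger_gap: 15.6
finger_force: 12.0
time: 68.75
tcp_pos: [588.4, 217.1, 98.0]
ee_rot: [0.7, 0.714, -0.0, 0.0]
ft_force: [3.5, 2.3, -3.1]
finger_gap: 15.5
finger_force: 12.0
tcp_pos: [588.4, 215.4, 98.0]
ft_force: [3.6, -0.3, -4.1]
tcp_pos: [588.5, 213.6, 98.0]
ft_force: [3.8, 1.5, -5.0]
tcp_pos: [588.5, 213.5, 98.1]
ft_force: [5.1, 8.0, -5.9]
```

Hard stop after 40 mm of travel. Release and check.

```bash
python3 -m creep '[[[0,0,0,0,0,0,1],[0,0,0,0,0,0,1],[0,0,0,0,0,0,1],[0,0,0,0,0,0,1],[0,0,0,0,0,0,1],[0,0,0,0,0,0,1],[0,0,-30,0,0,0,1],[0,0,-70,0,0,0,1]]]'
python3 -m creep '[[[0,0,-60,0,0,0,1],[0,-30,-100,0,0,0,1],[0,-80,-100,0,0,0,1],[0,-120,-100,0,0,0,1],[0,-120,-100,0,0,0,1],[0,-120,-100,0,0,0,1],[0,-120,-100,0,0,0,1],[0,-120,-100,0,0,0,1]]]'
python3 - <<'E'
from h import *
a=cap('scene')['pixels'][110:390,180:440];c=cap('side');b=c['pixels'][80:360,180:430]
cv2.imwrite('pics/fin.png',cv2.resize(np.hstack([a,b]),None,fx=1.55,fy=1.55,interpolation=cv2.INTER_CUBIC))
c=cap('wrist');m=(c['pixels'].max(2)<55).astype(np.uint8);p=proj(c,(588.4,211.5,116))
k,l,st,ce=cv2.connectedComponentsWithStats(m)
for q in range(1,k):
    if st[q,4]>60 and np.hypot(*(ce[q]-p))<60: print(st[q],onz(c,*ce[q],116))
E
```

```text
time: 71.95
tcp_pos: [586.3, 211.0, 165.7]
ee_rot: [0.7, 0.714, -0.003, -0.002]
ft_force: [0.2, -0.0, 0.9]
finger_gap: 71.5
finger_force: 0.0
time: 72.75
tcp_pos: [469.7, 209.0, 268.1]
ee_rot: [0.7, 0.714, 0.0, 0.0]
ft_force: [0.9, 0.1, -0.2]
finger_gap: 86.8
finger_force: 0.0
[ 362  179  117   27 1275] [614.8 209.2 116. ]
```

View pics/fin.png

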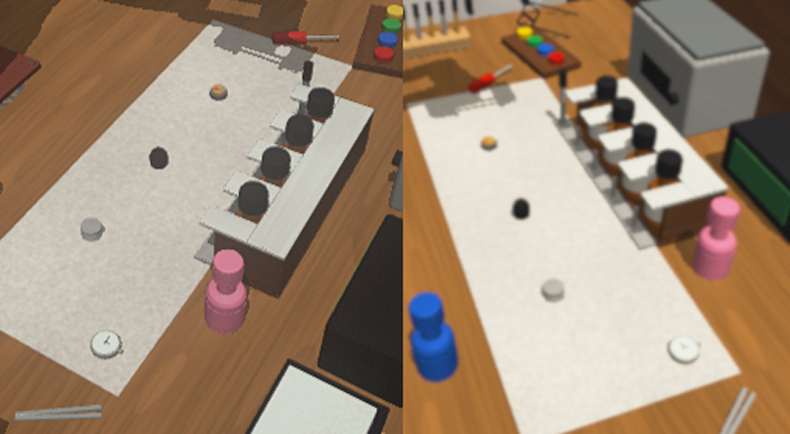

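Four bottles stand upright in the slots, the bar pokes out at the −y end as it did at the start, and the other things are where they were. One last check: the grip against its pixel at the start, (282.4,128.6) in the side view.

Run:
```python
from h import *
c=cap('side');m=(c['pixels'].max(2)<62).astype(np.uint8)
k,l,st,ce=cv2.connectedComponentsWithStats(m)
for q in range(1,k):
    if np.hypot(*(ce[q]-[282.4,128.6]))<12: print(st[q],ce[q])
print(env.hand_in())
```

```text
[281 125   4  11  34] [282.85294118 129.64705882]
the job is handed in; nothing more can be done
None
```

I slid the keeper bar fully open, tightened the one loose cap, slid all four bottles upright and home into their own lanes, pushed the bar shut to its stop, and handed the job in at about 73 s of robot time.

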